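# Load the test jig and latch its lid

## Task

Take the black module with the amber window out of the bin and lay it flat, window up, in the bed of the grey test jig while the lid is open. Then swing the lid over and press its yellow edge down until it snaps under the red catch and stays shut by itself; the catch's height is set differently each time, so feel for the snap and the stop, and never push the jig harder than 35 N. Leave the other module and everything else on the bench where it is.

Things in the scene. Friction and masses are not known exactly. Their poses are not given: they have to be found in the camera images.
- jig: Grey test jig, fixed: open box 150 (x) x 160 (y) x 62 mm high, walls 8 mm, origin at the centre of its underside, z up. Lid hinged on the -y wall. Outside the +y wall a red spring catch 40 mm wide (y +81 to +100 mm, top 87 to 108 mm high) on a stiff bracket preset anywhere in 21 mm of height: how low the lid must go to snap and meet the anvil under it is unknown beforehand: feel for it.
- bed_top (a point): Centre of the top of the green sprung bed, 44 (x) x 60 (y) mm, mid-jig, 34 mm above the bench; axes as the jig's. White corner guides, 8 mm higher, leave 4 mm of play round a module with its 60 mm side along the jig's y, and 44 mm free for a finger on each long side; 45 mm from module to wall there. Yields 3 to 15 mm under the lid (5 N at first, 11 N at 15 mm).
- lid (a joint): Lid angle (rad): 0 level, 1.57 upright, 1.9 fully back. Stiff hinge: stays where left (1 to 2.5 N at the edge moves it). With a module in the bed its pad meets it at 0.19; let go unlatched, it is pushed back up to there. Pressed on with 8 to 18 N at lid_press it snaps under the catch and stops hard, somewhere in 0.00 to 0.14, and stays within 0.01 of that; pressing on only builds up force.
- lid_hinge (a point): Middle of the lid's hinge axis, 80 mm to the jig's -y, 66 mm above the bench. Axes are the lid's: x along the hinge (as the jig's x), y from hinge to free edge, z out of its outer face (up when shut). The lid is an aluminium plate 150 mm wide, 164 mm from hinge to edge, 8 mm thick, its mid-plane through the axis; a black pad 30 x 40 mm, 15 mm thick, inside presses on the module.
- lid_press (a point): Point on the lid's outer face (up when shut), in the middle of the yellow stripe near its free edge, 140 mm from the hinge axis: the place to push and press. Axes as the lid's.
- module: The radio module to be loaded: black block 40 (x) x 60 (y) x 28 (z) mm, 0.08 to 0.17 kg, with an amber window on top. Origin at the centre of its underside, z up. It lies flat in the bin; either of its two flat ways round fits the bed.
- spare: Another module of the same size, grey with a green window: stays in the bin. Origin at the centre of its underside.
- bin: Black open bin, fixed, 140 (x) x 180 (y) x 35 mm high, walls and floor 4 mm, origin at the centre of its underside. The two modules lie in it side by side along its y, 80 mm apart.
- driver: A red screwdriver, 160 mm long, lying beyond the jig; bystander. Origin under its middle.
- pliers: A yellow-handled pliers, about 150 mm long, lying near the robot; bystander. Origin under its pivot.
- handset: A black handheld radio standing upright, 36 x 58 x 110 mm with a 110 mm stub aerial on top; bystander. Origin under its middle.
- spool: A blue spool, 56 mm across, 45 mm high, standing; bystander. Origin under its middle.
- meter: A yellow hand multimeter, 150 x 75 x 34 mm, lying on its back; bystander. Origin under its middle.
- mug: A blue mug, 80 mm across, 92 mm high; bystander. Origin under its middle.
There are look-alikes about, which are no part of the job. Leave any purple look-alike of the module alone.

How it is judged:
On the way, in this order (a step that is already met when the one before it is completed fails the run):
1. the amber-window module lies flat in the jig's bed, let go, with the lid still open (x of module in the frame of jig between -0.008 and 0.008 m and y of module in the frame of jig between -0.008 and 0.008 m and angle between the y axis of module and the y axis of jig, either way round below 0.2 rad and angle between module's own z axis and vertical below 0.1 rad and z of module in the frame of jig below 0.0375 m and value of joint lid above 1 rad and contact force between module and the fingers below 0.2 N), for 0.3 s.
2. the lid is pressed down under its catch (value of joint lid below 0.155 rad), for 0.1 s.
At the end, for the whole second after the job is handed in: The lid stays shut by itself under the catch (joint below 0.155 rad) with the amber-window module at rest beneath it, flat in the bed, window up (within 8 mm and 0.2 rad of the bed's centre and direction, either way round) (value of joint lid below 0.155 rad and linear speed of module below 0.02 m/s and x of module in the frame of jig between -0.008 and 0.008 m and y of module in the frame of jig between -0.008 and 0.008 m and angle between the y axis of module and the y axis of jig, either way round below 0.2 rad and angle between module's own z axis and vertical below 0.1 rad and z of module in the frame of jig below 0.0375 m); the robot touches nothing.
It fails at once if the jig or its lid is pushed with more than 35 N (contact force between jig and the fingers above 35 N or contact force between jig and the arm above 35 N).
It fails at once if the other module is moved more than 50 mm (distance of spare from where it was at the start of the episode above 0.05 m).
It fails at once if a bystander on the bench is moved more than 40 mm or knocked over (distance of any of driver, pliers, handset, spool, meter, mug from where it was at the start of the episode above 0.04 m or angle between any of handset, mug, spool's own z axis and vertical above 0.5 rad).
It also fails if it takes over 67 s, if anything falls off the work surface, if the arm or the gripper's body presses on something with over 40 N, if the wrist force passes 120 N, or if a joint passes its speed limit or range.

## Robot

A 7-joint arm with a two-finger parallel gripper is mounted at the origin on the work surface. World frame = base frame: x ahead of the robot, y to its left, z up, the work surface at z = 0. Lengths are in m, angles in rad, forces in N, time in s.
With the tool pointing down it reaches from about 0.4 to 0.85 m from the base axis. Payload 10.4 kg.
Tool frame: the origin (TCP) lies midway between the tips of the shut fingers; the grasp point (between the pads) lies 19 mm behind it; z points along the fingers, y is the line along which they close (so a half turn about z gives the same grasp; the last joint's range is limited). The gripper opens to 87 mm and grips with 3 to 60 N. Pads are 19 mm wide; open, the fingers measure 117 mm over their backs; the gripper's body (75 mm by 190 mm) begins 51 mm behind the grasp point.
Start: joints at [1.291, 0.332, -0.065, 1.46, 0.022, 1.35, -0.088], TCP at [0.159, -0.605, 0.223] pointing down, gripper open.
Joint ranges: [-2.6, 2.6], [-0.5, 2.12], [-1.47, 1.34], [0.16, 2.42], [-1.27, 4.41], [0.06, 2.06], [-2.6, 2.6]. Speed limits (rad/s): [2.22, 2.22, 2.79, 2.79, 3.14, 3.14, 3.14].

## Interface

Orientations are given as a unit quaternion [x, y, z, w].
In Python, from bench import r gives the robot as it stands.
- The arm moves only by the tool arm_command, never from a script. Its arguments are lists of equal length, an entry for each row: "xyz": the shift along the world's x, y, z in m, a list of three; "rot": the turn, a rotation vector about the world's x, y, z in rad, a list of three. In form: {"xyz": [[tx, ty, tz], ...], "rot": [[ax, ay, az], ...]}. A call has 1 to 20 rows; each row is the pose to reach, as a shift and turn from the pose commanded when the call began; what a row does not reach only later rows make up. A row lasts 1/12 s, in which the tool goes at most 41.7 mm and 7.16 degrees, less where a joint would pass 70% of its speed; a pose out of reach is approached as far as the arm can. A call with a gripper value outside its range is refused whole. "grip" is the opening, from 0 (shut) to 1 (fully open), set as the call begins (left out, the last holds). The fingers move at their own pace and stop on an object; "squeeze" is the grip in N (left out, the last holds). Time passes only in rows, so rows that repeat a pose let the fingers close. It gives the time, the measured TCP pose, the force, the opening and the grip force at its end, in the units of the state.
- r.read_state(): the state, without advancing time (a new reading comes with each control period).
- r.camera(name): name is "scene" or "side" or "wrist"; returns the picture (400x640x3 uint8, red, green, blue); there is no depth.
- r.camera_model(name): a dict with "fx", "fy", "cx", "cy" (pixels), "T" (4x4, takes a point from camera to world coordinates). Camera axes: x right, y up, looking along -z (the intrinsics and any distortion apply to the point x, -y, -z); pixel columns grow to the right and rows downward; lengths in m; the calibration is good to about 2 mm. A picture is of the moment at which its call begins: read the wrist's pose just before it. camera_model takes no time and is no camera call; for the wrist camera it gives the pose at the moment of the call.
- r.close_job(): hands the job in; it is judged then, once.
Trained networks look in the newest picture that a camera, given by its name, has taken for a name from the list of things; names that differ only in an ending like _2 or _b are one class to them, and where a whole thing is asked for, a point or a joint stands for the part that bears it (a point fixed in the world has none). Each returns a list of dicts, best first, with "conf" (0 to 1); they miss things now and then, are a little off and sometimes report something else, mostly with a low value. They report only what shows in the picture. A call takes as long as a camera call. They do not tell look-alikes from the thing itself.
- r.look_for(label, camera): "at" ([x, y, z] in m, in the coordinates of the camera as it stood for that picture, good to about 4 mm: the middle of the surface that is visible of it).
- r.spot_point(label, camera): "at" ([x, y, z] in m, in the coordinates of the camera as it stood for that picture, good to about 4 mm: a listed point, or the origin of a listed thing).
The state is a dict: "time": time; "joint_positions": joint angles; "joint_vel": joint speeds; "joint_torque": joint torques, N m; "ee_pos": TCP position; "eef_rot": TCP orientation; "ft_force": force on the tool from outside, world axes, zero at the start; "torque": the same for the moment, N m; "width": finger opening in m; "grip_force": force on a finger pad.
Only numpy, scipy, OpenCV 4.12 (cv2) and the standard library are available. Lean on these libraries where they do the work, as an engineer would, in place of code of your own. Each camera call takes 0.05 s, during which the arm holds its last target. There are 200 camera calls.

## Working session

There is one attempt and no reset: what is moved stays moved. The work goes in short steps, Python scripts to look and compute and a tool call to move; the robot and the scene stay as the last step left them, time stands still between calls to the robot, and variables do not carry over. Pictures are saved under pics/ and viewed, at most 10 in all, crops included, and the job is handed in when it is done.

Besides the shell and the picture viewer there is one more tool, called after "Emit:" as name(argument=value, ...) on one line, values as JSON. arm_command: Moves the arm, as the interface text tells. Its arguments: {"type":"object","properties":{"xyz":{"type":"array"},"rot":{"type":"array"},"grip":{"type":"number"},"squeeze":{"type":"number"}},"required":["xyz","rot"]}

```bash
mkdir -p pics; cat > h.py <<'E'
import numpy as np, cv2
from bench import r
def save(c,n): cv2.imwrite(f'pics/{n}.png',r.camera(c)[:,:,::-1])
def W(c,p):
    T=np.array(r.camera_model(c)['T']); return (T[:3,:3]@np.array(p)+T[:3,3]).round(4)
def pix(c,w):
    m=r.camera_model(c);T=np.array(m['T']);p=T[:3,:3].T@(np.array(w)-T[:3,3])
    return (m['cx']+m['fx']*p[0]/-p[2], m['cy']+m['fy']*p[1]/p[2])
def spot(c,l,n=4,f=None):
    for d in (f or r.spot_point)(l,c)[:n]:
        w=W(c,d['at']); print(c,l,round(d['conf'],2),w,np.round(pix(c,w)))
E
python3 - <<'E'
from h import *
for c in ('scene','side'):
    save(c,c)
    for l in ('module','spare','jig','bed_top','lid_press','lid_hinge','bin'): spot(c,l)
    m=r.camera_model(c);print({k:v for k,v in m.items() if k!='T'})
for l in ('handset','mug','spool','meter','driver','pliers'): spot('scene',l,1)
s=r.read_state();print(s['time'],s['ee_pos'],s['eef_rot'])
a=cv2.imread('pics/scene.png');b=cv2.imread('pics/side.png')
E
```

```text
scene module 0.64 [ 0.4238  0.0718 -0.003 ] [349. 194.]
scene module 0.58 [0.4609 0.1949 0.0068] [388. 198.]
scene spare 0.55 [0.4735 0.2815 0.0028] [416. 201.]
scene jig 0.58 [ 0.502  -0.1185 -0.0016] [291. 208.]
scene bed_top 0.5 [ 0.5074 -0.1169  0.0295] [291. 201.]
scene lid_hinge 0.66 [ 0.4863 -0.1984  0.0658] [265. 187.]
scene bin 0.9 [ 0.4693  0.2378 -0.0053] [402. 202.]
{'fx': 491.5412104993653, 'fy': 491.5412104993653, 'cx': 321.9075444883382, 'cy': 202.42598721739418}
side module 0.8 [0.466  0.1891 0.0055] [314. 271.]
side module 0.62 [ 0.424   0.0716 -0.0062] [345. 249.]
side spare 0.73 [0.4761 0.2785 0.0039] [296. 297.]
side jig 0.78 [ 0.5073 -0.1174 -0.0015] [340. 200.]
side jig 0.5 [0.4646 0.1889 0.0041] [315. 272.]
side bed_top 0.43 [ 0.5046 -0.124   0.0354] [342. 189.]
side lid_press 0.75 [ 0.4768 -0.2275  0.1948] [365. 130.]
side lid_press 0.45 [0.4617 0.1872 0.0066] [316. 271.]
side bin 0.8 [ 0.4713  0.2401 -0.0022] [304. 288.]
{'fx': 396.4077002020043, 'fy': 396.4077002020043, 'cx': 321.1550222023647, 'cy': 200.56515221173578}
scene mug 0.95 [ 0.3411 -0.4645 -0.0019] [190. 179.]
scene spool 0.95 [ 0.7728 -0.094   0.0014] [298. 268.]
scene meter 0.95 [7.924e-01 1.487e-01 2.000e-04] [388. 273.]
scene driver 0.51 [ 0.6826 -0.1335  0.002 ] [284. 245.]
scene pliers 0.75 [ 3.040e-01  2.012e-01 -2.000e-04] [384. 173.]
1.1 [ 0.15875098 -0.60452038  0.22260337] [9.91767561e-01 1.28051173e-01 3.72137521e-06 4.51740570e-05]
```

View pics/scene.png

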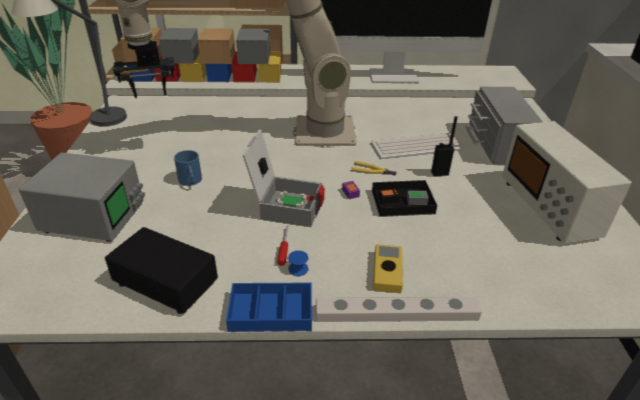

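View pics/side.png

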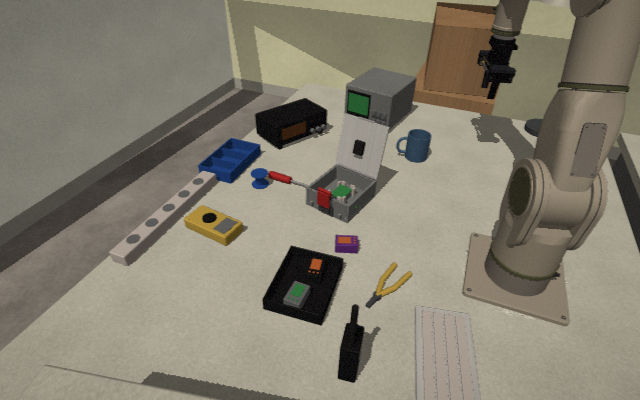

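The scene picture shows the target (amber window) at (388,194) in the bin, next to the spare at (417,197). The purple look-alike is at (350,189), and the jig with its lid open is at (291,200). The side view agrees: target at (315,266), purple one at (346,243). I'll move over the bin via a high waypoint.

Emit:
arm_command(xyz=[[0.29,0.305,0.2],[0.29,0.305,0.2],[0.29,0.305,0.2],[0.29,0.305,0.2],[0.29,0.305,0.2],[0.29,0.305,0.2],[0.29,0.305,0.2],[0.29,0.305,0.2],[0.29,0.305,0.2],[0.29,0.305,0.2],[0.29,0.305,0.2],[0.29,0.305,0.2],[0.29,0.305,0.2]], rot=[[0,0,0.12],[0,0,0.24],[0,0,0.36],[0,0,0.48],[0,0,0.6],[0,0,0.72],[0,0,0.84],[0,0,0.96],[0,0,1.08],[0,0,1.18],[0,0,1.18],[0,0,1.18],[0,0,1.18]])

```text
time: 2.18
ee_pos: [0.4511, -0.2968, 0.424]
eef_rot: [0.751, 0.66, 0.001, 0.001]
ft_force: [0.4, -0.3, -0.6]
width: 0.0867
grip_force: 0.0
```

Emit:
arm_command(xyz=[[0.01,0.485,-0.1],[0.01,0.485,-0.1],[0.01,0.485,-0.1],[0.01,0.485,-0.1],[0.01,0.485,-0.1],[0.01,0.485,-0.1],[0.01,0.485,-0.1],[0.01,0.485,-0.1],[0.01,0.485,-0.1],[0.01,0.485,-0.1],[0.01,0.485,-0.1],[0.01,0.485,-0.1],[0.01,0.485,-0.1],[0.01,0.485,-0.1]], rot=[[0,0,0],[0,0,0],[0,0,0],[0,0,0],[0,0,0],[0,0,0],[0,0,0],[0,0,0],[0,0,0],[0,0,0],[0,0,0],[0,0,0],[0,0,0],[0,0,0]])

```text
time: 3.35
ee_pos: [0.4583, 0.1858, 0.3215]
eef_rot: [0.752, 0.659, -0.001, -0.001]
ft_force: [-0.2, -1.2, 0.5]
width: 0.0867
grip_force: 0.0
```

```bash
python3 - <<'E'
from h import *
save('wrist','w1')
for l in ('module','spare','bin'): spot('wrist',l); spot('wrist',l,2,r.look_for)
s=r.read_state();print(s['ee_pos'],s['eef_rot']); print({k:v for k,v in r.camera_model('wrist').items()})
E
```

```text
wrist module 0.93 [0.4227 0.0662 0.0011] [313. 235.]
wrist module 0.6 [0.4629 0.1895 0.0032] [326. 164.]
wrist module 0.95 [0.4682 0.1899 0.029 ] [329. 165.]
wrist module 0.6 [0.4259 0.0759 0.029 ] [313. 235.]
wrist spare 0.86 [0.4725 0.279  0.0048] [324. 108.]
wrist spare 0.64 [0.4701 0.2778 0.0314] [323. 108.]
wrist bin 0.85 [4.675e-01 2.330e-01 1.000e-04] [325. 138.]
[0.45916398 0.18425074 0.32271465] [7.53600607e-01 6.57332485e-01 6.70479499e-05 3.54004358e-04]
{'fx': 286.4809669519865, 'fy': 286.4809669519865, 'cx': 323.5130224742333, 'cy': 199.8017790829557, 'T': array([[ 9.90587133e-01,  1.32525962e-01,  3.42636977e-02,
         4.67765016e-01],
       [-1.36883385e-01,  9.59535594e-01,  2.46078002e-01,
         2.51536275e-01],
       [-2.65513633e-04, -2.48451834e-01,  9.68644215e-01,
         4.84053059e-01],
       [ 0.00000000e+00,  0.00000000e+00,  0.00000000e+00,
         1.00000000e+00]])}
```

View pics/w1.png

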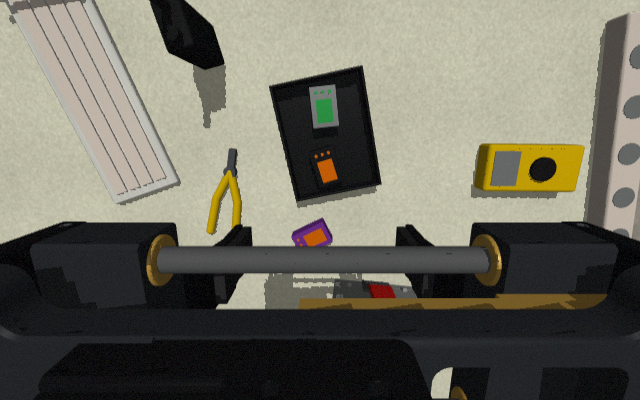

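The wrist picture shows the amber module at (326,165), tilted in the bin, the spare at (323,107) and the purple one at (312,235). Next I'll measure the yaws from the windows and the bin.

```bash
cat >> h.py <<'E'
def ray(c,uv,z):
    m=r.camera_model(c);T=np.array(m['T'])
    d=T[:3,:3]@np.array([(uv[0]-m['cx'])/m['fx'],-(uv[1]-m['cy'])/m['fy'],-1])
    return T[:3,3]+d*(z-T[2,3])/d[2]
def rect(c,mask,z):
    n,L,s,ce=cv2.connectedComponentsWithStats(mask.astype(np.uint8))
    for i in range(1,n):
        if s[i,4]<40: continue
        v,u=np.where(L==i); P=np.array([ray(c,q,z)[:2] for q in zip(u,v)])
        (x,y),(w,h),a=cv2.minAreaRect((P*1000).astype(np.float32))
        print('rect',ce[i].round(),round(x/1000,4),round(y/1000,4),round(w),round(h),'ang',round(a,1))
E
python3 - <<'E'
from h import *
im=cv2.imread('pics/w1.png');h=cv2.cvtColor(im,cv2.COLOR_BGR2HSV)
m=(h[...,0]>3)&(h[...,0]<22)&(h[...,1]>170)&(h[...,2]>120); m[210:]=0;m[:,420:]=0;m[:,260:]&=True;m[:,:260]=0
rect('wrist',m,0.032)
c=im[135:205,280:375]; cv2.imwrite('pics/c1.png',cv2.resize(np.clip(c.astype(float)*2.5,0,255).astype(np.uint8),None,fx=7,fy=7,interpolation=cv2.INTER_CUBIC))
E
```

```text
rect [327. 170.] 0.4637 0.1836 24 34 ang 10.3
```

View pics/c1.png

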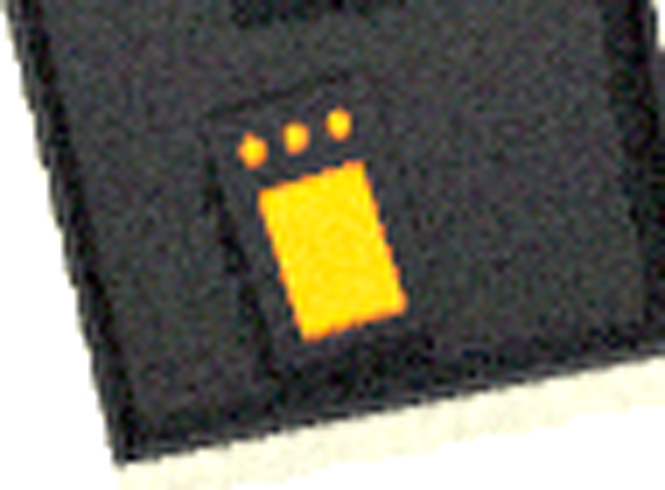

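Emit:
arm_command(xyz=[[0.004,0.005,-0.04],[0.004,0.005,-0.08],[0.004,0.005,-0.12],[0.004,0.005,-0.16],[0.004,0.005,-0.2],[0.004,0.005,-0.23],[0.004,0.005,-0.25],[0.004,0.005,-0.265],[0.004,0.005,-0.28],[0.004,0.005,-0.295],[0.004,0.005,-0.305],[0.004,0.005,-0.312],[0.004,0.005,-0.312]], rot=[[0,0,0.1],[0,0,0.2],[0,0,0.31],[0,0,0.31],[0,0,0.31],[0,0,0.31],[0,0,0.31],[0,0,0.31],[0,0,0.31],[0,0,0.31],[0,0,0.31],[0,0,0.31],[0,0,0.31]], grip=0.82)

```text
time: 4.78
ee_pos: [0.4623, 0.1899, 0.0096]
eef_rot: [0.642, 0.766, -0.001, -0.0]
ft_force: [-0.6, -1.0, -0.5]
width: 0.0715
grip_force: 0.0
```

Emit:
arm_command(xyz=[[0,0,0],[0,0,0],[0,0,0],[0,0,0],[0,0,0],[0,0,0],[0,0,0]], rot=[[0,0,0],[0,0,0],[0,0,0],[0,0,0],[0,0,0],[0,0,0],[0,0,0]], grip=0.3, squeeze=15)

```text
time: 5.37
ee_pos: [0.4629, 0.1904, 0.0108]
eef_rot: [0.642, 0.766, 0.0, 0.0]
ft_force: [-0.1, -0.7, 3.4]
width: 0.0398
grip_force: 15.0
```

Emit:
arm_command(xyz=[[0,0,0.02],[0,0,0.05],[0,0,0.09],[0,0,0.13],[0,0,0.17],[0,0,0.21],[0,0,0.25],[0,-0.03,0.28],[0.01,-0.065,0.3],[0.015,-0.1,0.31],[0.02,-0.14,0.31],[0.025,-0.18,0.31],[0.03,-0.22,0.31],[0.035,-0.25,0.31],[0.04,-0.28,0.31],[0.043,-0.3,0.31],[0.043,-0.3,0.31],[0.043,-0.3,0.31]], rot=[[0,0,0],[0,0,0],[0,0,0],[0,0,0],[0,0,0],[0,0,0],[0,0,0],[0,0,-0.05],[0,0,-0.1],[0,0,-0.15],[0,0,-0.2],[0,0,-0.25],[0,0,-0.3],[0,0,-0.35],[0,0,-0.4],[0,0,-0.42],[0,0,-0.42],[0,0,-0.42]])

```text
time: 6.87
ee_pos: [0.5059, -0.1099, 0.3202]
eef_rot: [0.788, 0.616, 0.0, -0.001]
ft_force: [0.4, 1.4, -1.3]
width: 0.0399
grip_force: 15.0
```

```bash
python3 - <<'E'
from h import *
save('wrist','w2')
for l in ('jig','bed_top','lid_hinge','lid_press','module'): spot('wrist',l,2)
s=r.read_state();print(s['ee_pos'],s['eef_rot'],s['width'])
im=cv2.imread('pics/w2.png');h=cv2.cvtColor(im,cv2.COLOR_BGR2HSV)
g=(h[...,0]>40)&(h[...,0]<80)&(h[...,1]>130)&(h[...,2]>60); rect('wrist',g,0.034)
E
```

```text
wrist jig 0.63 [ 0.502  -0.12   -0.0007] [324. 175.]
wrist bed_top 0.82 [ 0.5074 -0.1152  0.0375] [326. 176.]
wrist lid_press 0.48 [ 0.5083 -0.1066  0.3119] [328. 233.]
wrist module 0.85 [ 0.5079 -0.1089  0.3107] [328. 236.]
wrist module 0.69 [0.4177 0.0672 0.0007] [242.  72.]
[ 0.50587326 -0.10843154  0.32076541] [7.87290554e-01 6.16582143e-01 1.00293163e-04 1.84506274e-04] 0.03990637152180435
rect [324. 174.] 0.505 -0.1139 51 42 ang 75.5
```

View pics/w2.png

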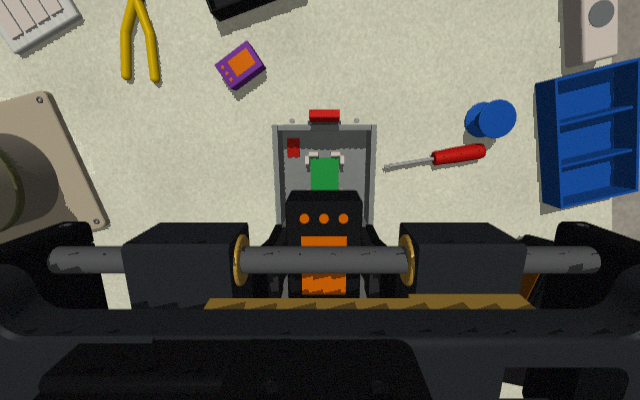

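The wrist picture shows the held module at (323,240), partly covering the green bed at (324,174), with the red catch at (324,116). I'll back off 60 mm to see the whole bed.

Emit:
arm_command(xyz=[[-0.008,-0.035,0],[-0.015,-0.06,0],[-0.015,-0.06,0],[-0.015,-0.06,0]], rot=[[0,0,0],[0,0,0],[0,0,0],[0,0,0]])

```text
time: 7.5
ee_pos: [0.4904, -0.1705, 0.3205]
eef_rot: [0.789, 0.615, -0.0, -0.0]
ft_force: [0.3, -0.1, -1.3]
width: 0.0399
grip_force: 15.0
```

```bash
python3 - <<'E'
from h import *
save('wrist','w3')
for l in ('jig','bed_top','lid_hinge'): spot('wrist',l,2)
s=r.read_state();print(s['ee_pos'],s['eef_rot'],s['width'])
im=cv2.imread('pics/w3.png');h=cv2.cvtColor(im,cv2.COLOR_BGR2HSV)
g=(h[...,0]>40)&(h[...,0]<80)&(h[...,1]>130)&(h[...,2]>60); rect('wrist',g,0.034)
w=(h[...,1]<60)
m=(h[...,0]>3)&(h[...,0]<22)&(h[...,1]>170)&(h[...,2]>120); m[:205]=0;m[:,:290]=0;m[:,355:]=0
rect('wrist',m,s['ee_pos'][2]+.023)
c=im[60:210,240:410]; cv2.imwrite('pics/c3.png',cv2.resize(c,None,fx=4,fy=4,interpolation=cv2.INTER_CUBIC))
E
```

```text
wrist jig 0.63 [ 0.5013 -0.1171  0.0006] [323. 136.]
wrist bed_top 0.57 [ 0.5081 -0.1173  0.0399] [327. 136.]
wrist bed_top 0.2 [ 0.5005 -0.1181 -0.001 ] [322. 137.]
[ 0.49115971 -0.16808676  0.32074782] [7.87224160e-01 6.16666901e-01 2.09123853e-04 1.06565737e-04] 0.03962002602115208
rect [324. 135.] 0.5041 -0.1159 58 43 ang 76.1
rect [304. 218.] 0.4862 -0.1437 5 4 ang 75.3
rect [323. 218.] 0.4958 -0.1461 5 5 ang 76.1
rect [343. 218.] 0.5054 -0.1485 5 4 ang 76.9
rect [324. 240.] 0.493 -0.1577 5 23 ang 76.1
rect [323. 284.] 0.4869 -0.1821 10 23 ang 76.1
```

View pics/c3.png

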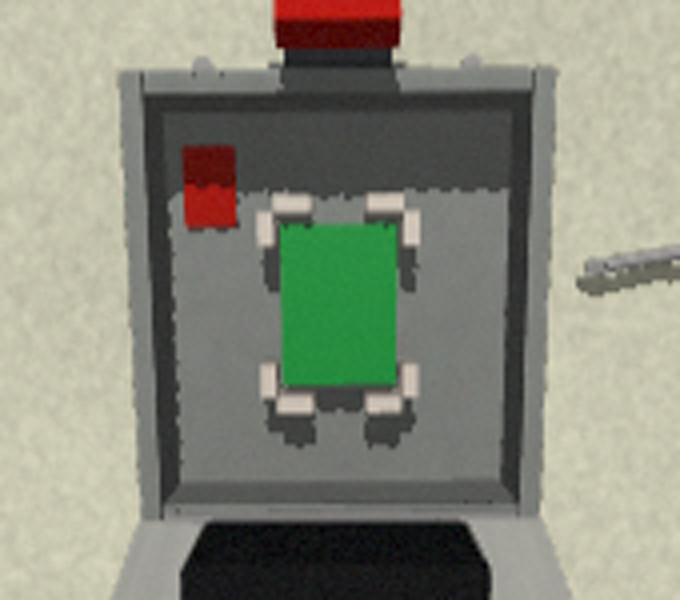

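The whole bed is visible, with its centre near (340,305) in the crop and its axes aligned with the tool. I need one more check: where the module sits in the hand along its length.

```bash
python3 - <<'E'
from h import *
im=cv2.imread('pics/w3.png')
c=im[180:260,280:370].astype(float); c=255*(c/255)**.45
cv2.imwrite('pics/c4.png',cv2.resize(c.astype(np.uint8),None,fx=7,fy=7,interpolation=cv2.INTER_CUBIC))
ee=np.array(r.read_state()['ee_pos']); y=np.array([.24,.971,0])
for k in (30,28,32): print(k,pix('wrist',ee+y*k/1000+[0,0,.021]),pix('wrist',ee+y*k/1000+[0,0,-.007]))
E
```

```text
30 (np.float64(324.95245073626126), np.float64(203.09383953849402)) (np.float64(324.74628457199213), np.float64(191.04074838207097))
28 (np.float64(324.94967730492175), np.float64(206.8896005363733)) (np.float64(324.74453748413816), np.float64(194.2757932928977))
32 (np.float64(324.95524316747577), np.float64(199.27207501815835)) (np.float64(324.74804174068606), np.float64(187.78703699735402))
```

View pics/c4.png

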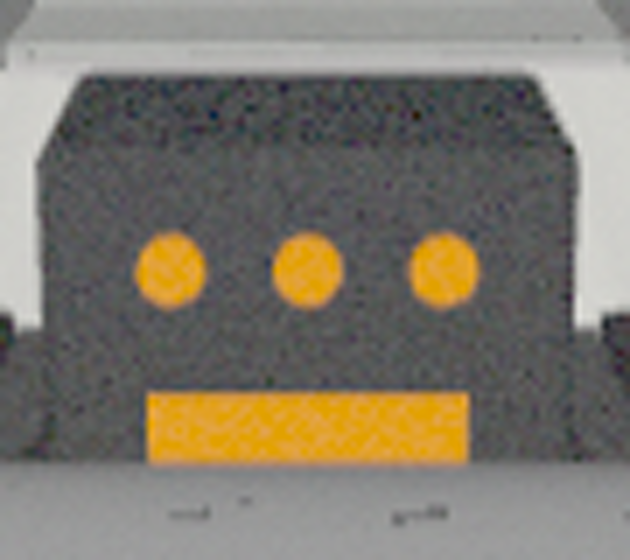

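Module is centred in the hand (top edge at crop row 155, predicted within 1 mm). Lowering it into the bed.

Emit:
arm_command(xyz=[[0.007,0.03,0],[0.013,0.052,0],[0.013,0.052,-0.03],[0.013,0.052,-0.07],[0.013,0.052,-0.11],[0.013,0.052,-0.15],[0.013,0.052,-0.185],[0.013,0.052,-0.21],[0.013,0.052,-0.23],[0.013,0.052,-0.245],[0.013,0.052,-0.255],[0.013,0.052,-0.263],[0.013,0.052,-0.27],[0.013,0.052,-0.275],[0.013,0.052,-0.278],[0.013,0.052,-0.278]], rot=[[0,0,0],[0,0,0],[0,0,0],[0,0,0],[0,0,0],[0,0,0],[0,0,0],[0,0,0],[0,0,0],[0,0,0],[0,0,0],[0,0,0],[0,0,0],[0,0,0],[0,0,0],[0,0,0]])

```text
time: 9.03
ee_pos: [0.5038, -0.1175, 0.0424]
eef_rot: [0.788, 0.616, 0.0, 0.0]
ft_force: [0.5, -0.5, -0.9]
width: 0.0401
grip_force: 15.0
```

Emit:
arm_command(xyz=[[0,0,-0.001],[0,0,-0.002],[0,0,-0.002],[0,0,-0.002]], rot=[[0,0,0],[0,0,0],[0,0,0],[0,0,0]])

```text
time: 9.37
ee_pos: [0.504, -0.1176, 0.0409]
eef_rot: [0.788, 0.616, 0.0, 0.0]
ft_force: [-0.2, -0.5, -0.9]
width: 0.0401
grip_force: 15.0
```

Emit:
arm_command(xyz=[[0,0,0],[0,0,0],[0,0,0],[0,0,0],[0,0,0],[0,0,0]], rot=[[0,0,0],[0,0,0],[0,0,0],[0,0,0],[0,0,0],[0,0,0]], grip=0.75)

```text
time: 9.87
ee_pos: [0.5038, -0.1175, 0.0406]
eef_rot: [0.788, 0.616, 0.0, 0.0]
ft_force: [0.4, 0.0, -0.2]
width: 0.0636
grip_force: 0.0
```

Emit:
arm_command(xyz=[[0,0,0.015],[0,0,0.04],[0,0,0.08],[0,0,0.12],[0,0,0.16],[0,0,0.2],[0,0,0.24],[0,0,0.28],[-0.007,-0.03,0.28],[-0.013,-0.052,0.28],[-0.013,-0.052,0.28]], rot=[[0,0,0],[0,0,0],[0,0,0],[0,0,0],[0,0,0],[0,0,0],[0,0,0],[0,0,0],[0,0,0],[0,0,0],[0,0,0]], grip=0)

```text
time: 10.78
ee_pos: [0.4895, -0.1747, 0.3208]
eef_rot: [0.79, 0.613, -0.001, 0.001]
ft_force: [-0.6, -1.8, -0.6]
width: 0.0033
grip_force: 0.0
```

```bash
python3 - <<'E'
from h import *
save('wrist','w5'); spot('wrist','module',1);spot('wrist','lid_press',2);spot('wrist','lid_hinge',2)
im=cv2.imread('pics/w5.png')
h=cv2.cvtColor(im,cv2.COLOR_BGR2HSV)
m=(h[...,0]>3)&(h[...,0]<22)&(h[...,1]>170)&(h[...,2]>100); m[:,:290]=0;m[:,355:]=0
rect('wrist',m,.062)
save('side','s5'); spot('side','lid_press',2);spot('side','lid_hinge',2);spot('side','module',1)
save('scene','s6'); spot('scene','lid_press',2);spot('scene','lid_hinge',2)
c=im[60:210,240:410]; c=cv2.resize(c,(510,450),interpolation=cv2.INTER_CUBIC)
d=cv2.imread('pics/s5.png')[90:240,290:420-15]; d=cv2.resize(d,(290,378)); o=np.zeros((450,800,3),np.uint8);o[:,:510]=c;o[:378,510:]=d
cv2.imwrite('pics/c5.png',o)
s=r.read_state();print(s['time'],s['ee_pos'],s['ft_force'])
E
```

```text
wrist module 0.72 [ 0.5063 -0.1094  0.0306] [325. 130.]
wrist lid_press 0.93 [ 0.4767 -0.227   0.1994] [325. 250.]
wrist lid_hinge 0.61 [ 0.4871 -0.1877  0.064 ] [325. 187.]
rect [323. 136.] 0.5023 -0.1153 34 23 ang 76.0
rect [341. 301.] 0.4674 -0.3826 23 42 ang 76.1
rect [303. 303.] 0.402 -0.3702 15 38 ang 76.1
side lid_press 0.67 [ 0.4799 -0.2283  0.1935] [364. 130.]
side lid_hinge 0.89 [ 0.488  -0.1964  0.0653] [355. 170.]
side lid_hinge 0.7 [ 0.508  -0.1173  0.0033] [340. 199.]
side module 0.87 [ 0.5074 -0.1199  0.0352] [341. 190.]
scene lid_press 0.63 [ 0.4776 -0.2299  0.2025] [252. 148.]
scene lid_hinge 0.71 [ 0.4851 -0.1988  0.0666] [265. 187.]
11.3333 [ 0.49084379 -0.16917304  0.32052966] [-0.63645768 -0.31371871  0.08974121]
```

View pics/c5.png

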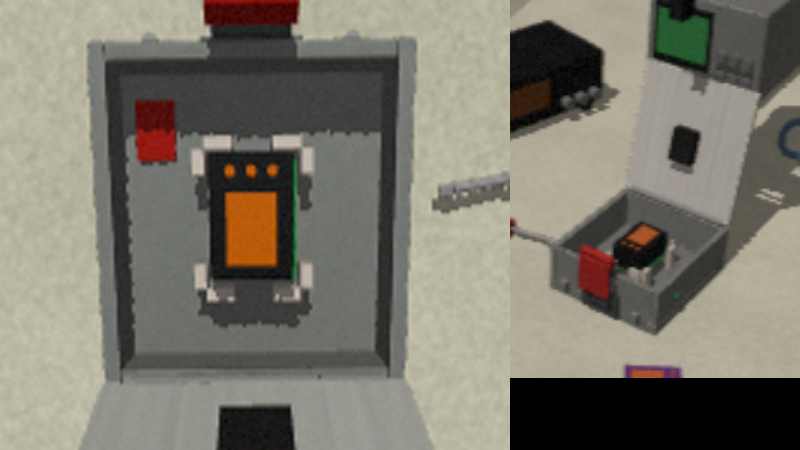

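The module lies flat between the guides (left, (252,215)), within about 2 mm of the bed centre. The lid is still open at about 1.8 rad (right). Next I go behind the lid with the fingers shut.

Emit:
arm_command(xyz=[[-0.009,-0.035,0],[-0.018,-0.07,0],[-0.026,-0.104,0],[-0.026,-0.104,0],[-0.026,-0.104,-0.035],[-0.026,-0.104,-0.07],[-0.026,-0.104,-0.1],[-0.026,-0.104,-0.12],[-0.026,-0.104,-0.12],[-0.026,-0.104,-0.12]], rot=[[0,0,0],[0,0,0],[0,0,0],[0,0,0],[0,0,0],[0,0,0],[0,0,0],[0,0,0],[0,0,0],[0,0,0]], grip=0)

```text
time: 12.17
ee_pos: [0.4646, -0.2731, 0.2005]
eef_rot: [0.788, 0.616, -0.0, -0.001]
ft_force: [0.1, 0.7, 1.2]
width: 0.0009
grip_force: 0.0
```

Emit:
arm_command(xyz=[[0.004,0.015,0],[0.006,0.023,0],[0.007,0.029,0],[0.008,0.034,0.001],[0.01,0.04,0.002],[0.0115,0.047,0.003],[0.0138,0.056,0.004],[0.016,0.065,0.0055],[0.019,0.077,0.005],[0.022,0.088,0.004],[0.022,0.088,0.004]], rot=[[0,0,0],[0,0,0],[0,0,0],[0,0,0],[0,0,0],[0,0,0],[0,0,0],[0,0,0],[0,0,0],[0,0,0],[0,0,0]])

```text
time: 13.08
ee_pos: [0.4875, -0.182, 0.2044]
eef_rot: [0.787, 0.617, 0.0, -0.0]
ft_force: [-0.1, 0.4, 0.5]
width: 0.0006
grip_force: 0.0
```

```bash
python3 - <<'E'
from h import *
for c in ('side','scene'):
    save(c,c+'7'); spot(c,'lid_press',2)
s=r.read_state();print(s['ee_pos'],s['ft_force'])
E
```

```text
side lid_press 0.77 [ 0.4917 -0.172   0.1971] [355. 136.]
scene lid_press 0.66 [ 5.029e-01 -1.184e-01  5.000e-04] [291. 207.]
scene lid_press 0.65 [ 0.4916 -0.1706  0.2057] [272. 149.]
[ 0.48668166 -0.18583933  0.20449099] [-0.16029564  0.27568657 -0.10972978]
```

Emit:
arm_command(xyz=[[0.003,0.014,-0.003],[0.006,0.027,-0.0065],[0.0095,0.039,-0.012],[0.012,0.051,-0.0185],[0.015,0.062,-0.027],[0.018,0.073,-0.035],[0.02,0.082,-0.0455],[0.022,0.091,-0.056],[0.024,0.0985,-0.068],[0.0255,0.1045,-0.08],[0.027,0.1095,-0.093],[0.027,0.1095,-0.093]], rot=[[0,0,0],[0,0,0],[0,0,0],[0,0,0],[0,0,0],[0,0,0],[0,0,0],[0,0,0],[0,0,0],[0,0,0],[0,0,0],[0,0,0]])

```text
time: 14.28
ee_pos: [0.5126, -0.0751, 0.109]
eef_rot: [0.788, 0.616, -0.001, -0.001]
ft_force: [-0.2, -0.8, 0.4]
width: 0.0003
grip_force: 0.0
```

```bash
python3 - <<'E'
from h import *
for c in ('side','scene'):
    save(c,c+'8'); spot(c,'lid_press',2)
s=r.read_state();print(s['ee_pos'],s['ft_force'])
E
```

```text
side lid_press 0.6 [ 0.5169 -0.0652  0.1001] [332. 181.]
scene lid_press 0.81 [ 0.5163 -0.0637  0.1061] [308. 182.]
scene lid_press 0.27 [ 0.6854 -0.1285  0.0036] [286. 246.]
[ 0.51410917 -0.07658084  0.11209386] [ 0.23981021  0.35135945 -0.214122  ]
```

Emit:
arm_command(xyz=[[0,0.001,-0.004],[0,0.002,-0.008],[0.001,0.003,-0.011],[0.001,0.003,-0.013],[0.001,0.003,-0.013]], rot=[[0,0,0],[0,0,0],[0,0,0],[0,0,0],[0,0,0]])

```text
time: 14.9
ee_pos: [0.5148, -0.0729, 0.0983]
eef_rot: [0.788, 0.616, 0.0, -0.0]
ft_force: [0.8, -0.1, 0.1]
width: 0.0004
grip_force: 0.1
```

Emit:
arm_command(xyz=[[0,0,-0.001],[0,0.001,-0.002],[0,0.001,-0.003],[0,0.001,-0.003]], rot=[[0,0,0],[0,0,0],[0,0,0],[0,0,0]])

```text
time: 15.23
ee_pos: [0.5149, -0.0721, 0.0956]
eef_rot: [0.788, 0.616, 0.0, 0.0]
ft_force: [0.2, -0.8, 2.2]
width: 0.0002
grip_force: 0.7
```

Emit:
arm_command(xyz=[[0,0,-0.001],[0,0,-0.002],[0,0,-0.002]], rot=[[0,0,0],[0,0,0],[0,0,0]])

```text
time: 15.48
ee_pos: [0.515, -0.0718, 0.0936]
eef_rot: [0.788, 0.616, 0.0, 0.0]
ft_force: [0.4, 0.9, 2.3]
width: 0.0004
grip_force: 0.8
```

Emit:
arm_command(xyz=[[0,0,-0.001],[0,0,-0.002],[0,0,-0.002]], rot=[[0,0,0],[0,0,0],[0,0,0]])

```text
time: 15.73
ee_pos: [0.5148, -0.0718, 0.0915]
eef_rot: [0.788, 0.616, 0.0, -0.0]
ft_force: [1.2, 0.9, 2.1]
width: 0.0003
grip_force: 1.0
```

Emit:
arm_command(xyz=[[0,0,-0.001],[0,0,-0.002],[0,0,-0.002]], rot=[[0,0,0],[0,0,0],[0,0,0]])

```text
time: 15.98
ee_pos: [0.5148, -0.0718, 0.0895]
eef_rot: [0.788, 0.616, 0.0, -0.0]
ft_force: [0.7, 1.6, 3.2]
width: 0.0005
grip_force: 1.2
```

Emit:
arm_command(xyz=[[0,0,-0.001],[0,0,-0.002],[0,0,-0.002]], rot=[[0,0,0],[0,0,0],[0,0,0]])

```text
time: 16.23
ee_pos: [0.5149, -0.0716, 0.0877]
eef_rot: [0.788, 0.616, 0.0, -0.0]
ft_force: [1.1, 2.1, 5.7]
width: 0.0005
grip_force: 2.5
```

Emit:
arm_command(xyz=[[0,0,-0.001],[0,0,-0.002],[0,0,-0.002]], rot=[[0,0,0],[0,0,0],[0,0,0]])

```text
time: 16.48
ee_pos: [0.515, -0.0714, 0.0859]
eef_rot: [0.788, 0.616, 0.0, -0.0]
ft_force: [-1.3, 3.1, 6.5]
width: 0.0007
grip_force: 3.3
```

Emit:
arm_command(xyz=[[0,0,-0.001],[0,0,-0.001]], rot=[[0,0,0],[0,0,0]])

```text
time: 16.65
ee_pos: [0.515, -0.0713, 0.085]
eef_rot: [0.788, 0.616, 0.0, -0.0]
ft_force: [-2.0, 4.1, 8.2]
width: 0.0004
grip_force: 3.7
```

Emit:
arm_command(xyz=[[0,0,-0.001],[0,0,-0.001]], rot=[[0,0,0],[0,0,0]])

```text
time: 16.82
ee_pos: [0.5151, -0.0711, 0.0841]
eef_rot: [0.788, 0.616, 0.0, -0.0]
ft_force: [-0.8, 4.3, 9.4]
width: 0.0005
grip_force: 4.1
```

Emit:
arm_command(xyz=[[0,0,-0.001],[0,0,-0.001]], rot=[[0,0,0],[0,0,0]])

```text
time: 16.98
ee_pos: [0.5151, -0.071, 0.083]
eef_rot: [0.788, 0.616, 0.001, -0.0]
ft_force: [0.1, 4.5, 7.3]
width: 0.0005
grip_force: 3.5
```

Emit:
arm_command(xyz=[[0,0,-0.001],[0,0,-0.001]], rot=[[0,0,0],[0,0,0]])

```text
time: 17.15
ee_pos: [0.515, -0.0712, 0.0818]
eef_rot: [0.788, 0.616, 0.0, -0.0]
ft_force: [1.1, 3.1, 5.2]
width: 0.0006
grip_force: 2.6
```

Emit:
arm_command(xyz=[[0,0,-0.001],[0,0,-0.001]], rot=[[0,0,0],[0,0,0]])

```text
time: 17.32
ee_pos: [0.5149, -0.0716, 0.0806]
eef_rot: [0.788, 0.616, 0.0, -0.0]
ft_force: [-0.1, 1.7, 4.1]
width: 0.0004
grip_force: 2.0
```

Emit:
arm_command(xyz=[[0,0,-0.001],[0,0,-0.001]], rot=[[0,0,0],[0,0,0]])

```text
time: 17.48
ee_pos: [0.5146, -0.0721, 0.0794]
eef_rot: [0.788, 0.616, -0.0, 0.0]
ft_force: [1.1, 1.7, 3.2]
width: 0.0004
grip_force: 1.3
```

Emit:
arm_command(xyz=[[0,0,-0.001],[0,0,-0.001]], rot=[[0,0,0],[0,0,0]])

```text
time: 17.65
ee_pos: [0.5147, -0.0721, 0.0784]
eef_rot: [0.788, 0.616, -0.0, -0.0]
ft_force: [0.3, 1.0, 2.5]
width: 0.0004
grip_force: 1.3
```

Emit:
arm_command(xyz=[[0,0,-0.001],[0,0,-0.001]], rot=[[0,0,0],[0,0,0]])

```text
time: 17.82
ee_pos: [0.5147, -0.072, 0.0775]
eef_rot: [0.788, 0.616, -0.0, -0.0]
ft_force: [0.7, 1.8, 3.8]
width: 0.0004
grip_force: 1.6
```

Emit:
arm_command(xyz=[[0,0,-0.001],[0,0,-0.001]], rot=[[0,0,0],[0,0,0]])

```text
time: 17.98
ee_pos: [0.5148, -0.072, 0.0771]
eef_rot: [0.788, 0.616, -0.0, 0.0]
ft_force: [-2.8, 2.8, 10.8]
width: 0.0003
grip_force: 5.4
```

Emit:
arm_command(xyz=[[0,0,-0.001],[0,0,-0.001]], rot=[[0,0,0],[0,0,0]])

```text
time: 18.15
ee_pos: [0.5149, -0.072, 0.0769]
eef_rot: [0.788, 0.616, -0.0, 0.0]
ft_force: [-7.5, 2.6, 19.8]
width: 0.0004
grip_force: 10.3
```

The force peaked at about 9 N, fell away, then rose steeply at z = 0.077. That is the snap followed by the hard stop. Now I'll back off and check that the lid stays shut.

Emit:
arm_command(xyz=[[0,0,0.002],[0,0,0.004],[0,0,0.01],[0,0,0.03],[0,0,0.06],[0,0,0.1],[0,-0.01,0.14],[0,-0.03,0.18],[0,-0.06,0.2],[-0.01,-0.08,0.22],[-0.01,-0.08,0.22]], rot=[[0,0,0],[0,0,0],[0,0,0],[0,0,0],[0,0,0],[0,0,0],[0,0,0],[0,0,0],[0,0,0],[0,0,0],[0,0,0]])

```text
time: 19.07
ee_pos: [0.5043, -0.1578, 0.2993]
eef_rot: [0.79, 0.613, 0.0, 0.003]
ft_force: [0.2, 0.2, -0.8]
width: 0.0007
grip_force: 0.0
```

```bash
python3 - <<'E'
from h import *
for c in ('side','scene','wrist'):
    save(c,c+'9'); spot(c,'lid_press',1)
s=r.read_state();print(s['time'],s['ee_pos'],s['ft_force'])
d=cv2.imread('pics/side9.png')[140:240,270:410]; e=cv2.imread('pics/wrist9.png')[50:250,220:440]
o=np.zeros((460,800,3),np.uint8);o[:286,:400]=cv2.resize(d,(400,286),interpolation=3);o[:364,400:]=cv2.resize(e,(400,364),interpolation=3)
cv2.imwrite('pics/c9.png',o)
E
```

```text
side lid_press 0.64 [ 0.5192 -0.0598  0.0734] [330. 190.]
scene lid_press 0.63 [ 0.5202 -0.0597  0.0803] [310. 190.]
wrist lid_press 0.67 [ 0.5152 -0.0603  0.0781] [315. 108.]
19.3667 [ 0.50455884 -0.15085319  0.29462552] [0.28284049 0.14531586 0.2132695 ]
```

View pics/c9.png

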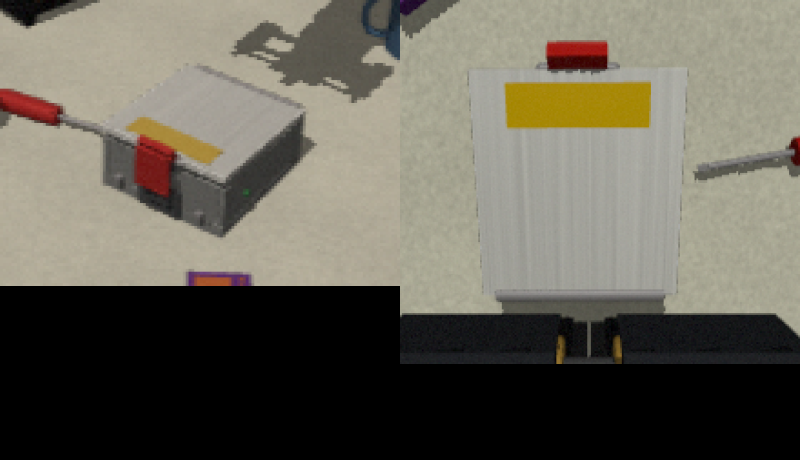

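The lid is down under the red catch ((155,165) left, (577,55) right). The stripe is at z ≈ 0.077 with the robot clear, so the lid is holding by itself.

```bash
python3 -c "
from bench import r
print(r.close_job())"
```

```text
the job is handed in; nothing more can be done
None
```

The amber-window module is in the jig bed and the lid snapped under its catch, stopping at about 0.05 rad; it stayed shut once the arm backed off, pressing peaked near 21 N, and the job is handed in (no verdict was returned).

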